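# Pointing check of the dive kit

## Task

Do the pointing check of the dive kit without touching any of it: with the fingers pointing down, bring the fingertips two or three centimetres above the torch's twist-on cap (the end with the wire loop, not the lens end) and stay there for two full seconds, then do the same above the middle of the whistle that lies in a tray. Then log the check by pressing the round button of the tally counter all the way down, let it come back up and draw clear. Leave the torch, whistle, mouthpiece, jar and both trays exactly where they are.

Things in the scene. Friction and masses are not known exactly. Their poses are not given: they have to be found in the camera images.
- torch: aluminium dive torch lying on the bench at any yaw, 120 mm long plus its loop; octagonal ends 36 mm across flats, round barrel 27 mm between; origin under its middle on the bench, z up, x along it to the lens end: there a 44 mm long head with glass lens and black rubber bezel; at -x the short twist-on cap (18 mm long) with a dark steel wire loop standing out 18 mm
- torch_cap (a point): the top of the middle of the torch's cap, 51 mm from the torch's origin towards the loop end and 36 mm above the bench; z up
- whistle: green plastic whistle lying on its side on the floor of a tray (floor 3 mm thick), about 45 mm long, 24 mm wide, 18 mm high; origin under its middle; x towards the mouth end, z up
- whistle_top (a point): the top of the middle of the whistle, 18 mm above its origin, about 21 mm above the bench; the tray's walls stand 24 mm higher than it; z up
- mouthpiece: black silicone mouthpiece lying in the other tray, about 55 mm long, 62 mm wide, 30 mm high; bystander; origin under its middle
- jar: glass jar with a closed steel screw lid standing on the bench, 72 mm across, 110 mm high; bystander; origin under its centre
- tray_orange: orange polypropylene stacking tray that holds the whistle, loose on the bench, 150 mm (x) by 180 mm (y) over the rim, 45 mm high, walls 3 mm; origin under its centre
- tray_grey: grey tray of the same shape and size, holding the mouthpiece; the two trays stand left and right and may be swapped
- counter: grey tally counter, a box 75 x 75 x 32 mm screwed to the bench, with a number window and one round button in a low housing on its top; origin under its centre, z up
- tally_top (a point): the centre of the top face of the tally counter's button (32 mm across, 54 mm above the bench when up, 10 mm proud of its 48 mm wide housing); moves down with it
- tally (a joint): travel of the button, 0 up to 0.006 m fully down; a spring brings it back up; 5 N press it fully down
Things that resemble listed ones, but are neither listed nor needed, are in the scene too. Several things have the shape of the torch; the one meant has the colours described above. Of the things that look like the whistle, take the one that is nearest to the robot's base at the start.

How it is judged (in metres and radians):
On the way, in this order (a step that is already met when the one before it is completed fails the run):
1. the tool points down just above the torch's cap, for 1.5 s (horizontal distance between the grasp point and torch_cap below 0.025 m and z of the grasp point in the frame of torch_cap between 0.012 and 0.075 m and angle between the grasp point's own z axis and vertical above 2.36 rad), for 1.5 s.
2. the tool points down just above the middle of the whistle, for 1.5 s (horizontal distance between the grasp point and whistle_top below 0.025 m and z of the grasp point in the frame of whistle_top between 0.012 and 0.075 m and angle between the grasp point's own z axis and vertical above 2.36 rad), for 1.5 s.
3. the tally button is pressed down (value of joint tally above 0.0045 m and contact force between the fingers and counter above 0.5 N), for 0.05 s.
At the end, for the whole second after the job is handed in: Both pointings done in order (tool point within 25 mm sideways of the middle and 12 to 75 mm above the top, within 45 degrees of straight down, 1.5 s), button pressed past 4.5 mm and back up within 1.5 mm, and torch, whistle, mouthpiece, jar and trays at rest within 8 mm of their start (value of joint tally below 0.0015 m and distance of each of torch, whistle, mouthpiece, jar, tray_orange, tray_grey from where it was at the start of the episode below 0.008 m and linear speed of each of torch, whistle, mouthpiece, jar, tray_orange, tray_grey below 0.02 m/s); the robot touches nothing.
It fails at once if the robot touches the torch (contact force between any of the fingers, the arm and torch above 0.3 N).
It fails at once if the robot touches the whistle (contact force between any of the fingers, the arm and whistle above 0.3 N).
It fails at once if the robot touches the mouthpiece or jar (contact force between any of the fingers, the arm and mouthpiece above 0.3 N or contact force between any of the fingers, the arm and jar above 0.3 N).
It fails at once if the robot touches the trays (contact force between any of the fingers, the arm and tray_orange above 0.3 N or contact force between any of the fingers, the arm and tray_grey above 0.3 N).
It fails at once if a piece of kit is lifted, pushed or knocked from its place (distance of any of torch, whistle, mouthpiece, jar, tray_orange, tray_grey from where it was at the start of the episode above 0.012 m).
It also fails if it takes over 51 s, if anything falls off the work surface, if the arm or the gripper's body presses on something with over 40 N, if the wrist force passes 120 N, or if a joint passes its speed limit or range.

## Robot

A 6-joint arm with a two-finger parallel gripper is mounted at the origin on the work surface. World frame = base frame: x ahead of the robot, y to its left, z up, the work surface at z = 0. Lengths are in mm, angles in rad, forces in N, time in s.
With the tool pointing down it reaches from about 350 to 975 mm from the base axis. Payload 7.1 kg.
Tool frame: the origin (TCP) lies between the finger pads, 19 mm behind the fingertips; this is the grasp point; z points along the fingers, y is the line along which they close (so a half turn about z gives the same grasp; the last joint's range is limited). The gripper opens to 88 mm and grips with 3 to 60 N. Pads are 20 mm wide; open, the fingers measure 115 mm over their backs; the gripper's body (75 mm by 178 mm) begins 61 mm behind the grasp point.
Start: joints at [-1.163, 0.423, 1.63, -0, 1.089, -0.019], TCP at [258.74, -568.91, 241.375] pointing down, gripper open.
Joint ranges: [-3, 3], [-0.9, 2.11], [0.09, 2.58], [-1.31, 4.45], [0.11, 2.69], [-2.54, 2.54]. Speed limits (rad/s): [2.39, 2.39, 3.01, 3.14, 3.14, 3.14].

## Interface

Orientations are given as a unit quaternion [x, y, z, w].
In Python, from station import env, set_gripper, viewer, workorder gives the robot as it stands. Calls block until the motion is done:
- env.reach(position, orientation): joint-space move of the TCP to a pose.
- env.move_l(position, rot=None, rate=150, f_stop=None): straight line of the TCP; rot=None keeps the orientation; rate is the mean speed in mm/s. With f_stop (N) it stops when the force on the tool has changed by that much, and returns True; else False.
- env.move_joints(angles): joint-space move.
- set_gripper(opening): finger opening in mm; the grip force is fixed at half the most; returns when the fingers have stopped.
- env.hold(seconds).
- env.ik(position, orientation): joint angles nearest the present ones, or None.
- env.read_state(): the state.
- viewer.camera(name): name is "scene" or "side" or "wrist"; returns the picture (480x640x3 uint8, blue, green, red); there is no depth.
- viewer.camera_params(name): a dict with "fx", "fy", "cx", "cy" (pixels), "pose" (4x4, takes a point from camera to world coordinates); the wrist camera has in their place "tool_from_camera" (4x4, takes a point from camera to tool coordinates, whose origin is the TCP and whose axes are the flange's). Camera axes: x right, y up, looking along -z (the intrinsics and any distortion apply to the point x, -y, -z); pixel columns grow to the right and rows downward; lengths in mm; the calibration is good to about 2 mm. A picture is of the moment at which its call begins: read the wrist's pose just before it. camera_params takes no time and is no camera call.
A pose or a line that the arm cannot do raises env.IKError and nothing moves.
- workorder.sign_off(): hands the job in; it is judged then, once.
The state is a dict: "time_s": time; "qpos": joint angles; "dq": joint speeds; "tau": joint torques, N m; "tool_pos": TCP position; "orientation": TCP orientation; "force": force on the tool from outside, world axes, zero at the start; "wrist_torque": the same for the moment, N m; "width": finger opening in mm; "grip_force": force on a finger pad.
Only numpy, scipy, OpenCV 4.12 (cv2) and the standard library are available. Lean on these libraries where they do the work, as an engineer would, in place of code of your own. Each camera call takes 0.05 s, during which the arm holds its last target. There are 200 camera calls.

## Working session

There is one attempt and no reset: what is moved stays moved. The work goes in short steps, each a Python script; the robot and the scene stay as the last script left them, time stands still between calls to the robot, and variables do not carry over. Pictures are saved under pics/ and viewed, at most 10 in all, crops included, and the job is handed in when it is done.

```bash
mkdir -p pics; cat > h.py <<'E'
import numpy as np, cv2
from station import env,set_gripper,viewer,workorder
def ray(p,uv,pose):
    d=np.array([(uv[0]-p["cx"])/p["fx"],-(uv[1]-p["cy"])/p["fy"],-1.0])
    return pose[:3,3],pose[:3,:3]@d
def onplane(cam,uv,z):
    p=viewer.camera_params(cam);o,d=ray(p,uv,np.array(p["pose"]));return o+d*(z-o[2])/d[2]
def proj(cam,X):
    p=viewer.camera_params(cam);T=np.linalg.inv(np.array(p["pose"]));c=T[:3,:3]@np.array(X)+T[:3,3]
    return p["cx"]+p["fx"]*c[0]/-c[2], p["cy"]-p["fy"]*c[1]/-c[2]
E
python3 - <<'E'
from h import *
for n in("scene","side"):
    cv2.imwrite(f"pics/{n}0.png",viewer.camera(n)); p=viewer.camera_params(n); print(n,p)
s=env.read_state();print(s["time_s"],s["orientation"])
E
```

```text
scene {'fx': 613.6734904482239, 'fy': 613.6734904482239, 'cx': 314.234252100185, 'cy': 241.2961158342082, 'pose': array([[-4.97015641e-02, -8.01082326e-01,  5.96487101e-01,
         1.18064679e+03],
       [ 9.98724914e-01, -4.51539818e-02,  2.25757331e-02,
         1.42801957e+02],
       [ 8.84874695e-03,  5.96848578e-01,  8.02305101e-01,
         9.89310966e+02],
       [ 0.00000000e+00,  0.00000000e+00,  0.00000000e+00,
         1.00000000e+00]])}
side {'fx': 528.1812238121369, 'fy': 528.1812238121369, 'cx': 319.04434861592813, 'cy': 248.2054736229141, 'pose': array([[-9.90465737e-01,  9.46205474e-02, -1.00122800e-01,
         4.15661032e+02],
       [-1.37738516e-01, -6.67580168e-01,  7.31686286e-01,
         8.57670540e+02],
       [ 2.39256133e-03,  7.38500962e-01,  6.74248177e-01,
         7.61730655e+02],
       [ 0.00000000e+00,  0.00000000e+00,  0.00000000e+00,
         1.00000000e+00]])}
0.1 [ 9.77314382e-01  2.11792763e-01 -1.27451265e-04 -6.38629288e-04]
```

View pics/scene0.png

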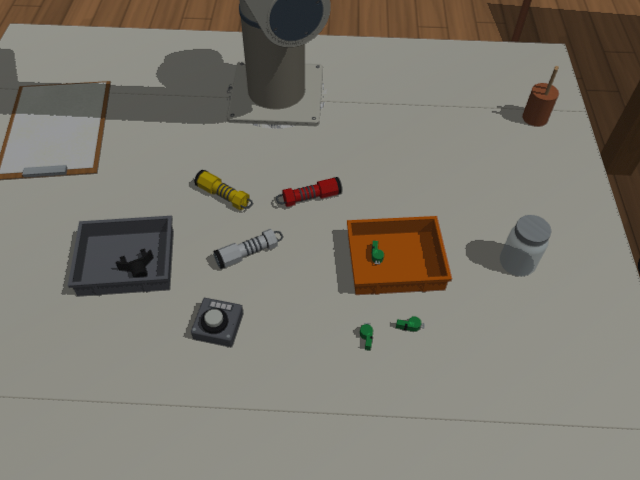

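View pics/side0.png

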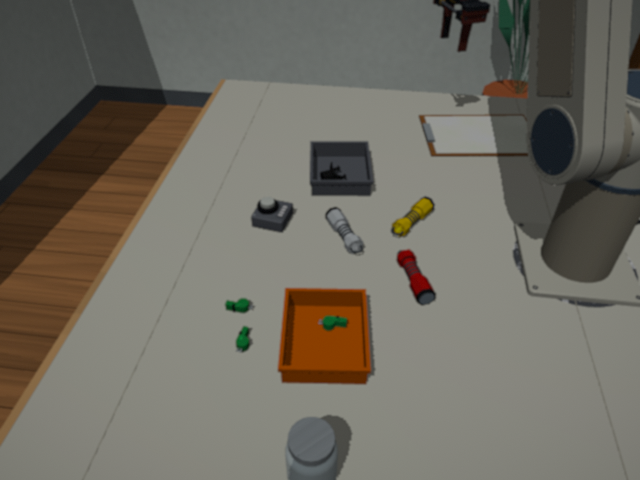

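Scene view: the torch candidates are yellow (222,190), red (310,192) and silver (248,248). Only silver matches the aluminium body, with its wire loop at (279,237) and dark bezel at (217,258). The whistle candidates are (377,253) in the orange tray, and (367,335) and (409,324) on the bench. The tray one is nearest the base and lies in a tray, so I take it. The counter button is at (213,318). I'll confirm in one enlarged crop.

```bash
python3 - <<'E'
from h import *
im=cv2.imread("pics/scene0.png");sd=cv2.imread("pics/side0.png")
R=lambda i,x,y,w,h:cv2.resize(i[y:y+h,x:x+w],(w*4,h*4),interpolation=cv2.INTER_CUBIC)
a=np.hstack([R(im,205,225,100,75),R(im,340,215,100,75)])
b=np.hstack([R(im,180,285,100,75),R(sd,310,190,100,75)])
cv2.imwrite("pics/crop.png",np.vstack([a,b]))
# whistle by colour
for n,i in(("scene",im),("side",sd)):
    hsv=cv2.cvtColor(i,cv2.COLOR_BGR2HSV)
    m=cv2.inRange(hsv,(45,100,40),(85,255,255))
    k,_,st,c=cv2.connectedComponentsWithStats(m)
    for j in range(1,k):
        if st[j,4]>25: print(n,c[j].round(1),st[j],onplane(n,c[j],12).round(1))
E
```

```text
scene [376.5 252.4] [372 241  12  21 170] [474.2 238.5  12. ]
scene [409.4 323.7] [396 317  25  14 239] [629.8 296.2  12. ]
scene [366.4 334.7] [360 324  13  26 220] [656.4 218.6  12. ]
side [505.5  19.4] [499   0  16  43 444] [  -26.8 -1410.8    12. ]
side [526.1   6.2] [524   0   6  15  40] [ -132.3 -1586.3    12. ]
side [238.2 305. ] [226 299  23  13 209] [655.8 222.5  12. ]
side [333.5 321.8] [323 316  24  14 238] [473.5 237.9  12. ]
side [242.9 339. ] [237 327  12  24 200] [627.6 299.2  12. ]
```

View pics/crop.png

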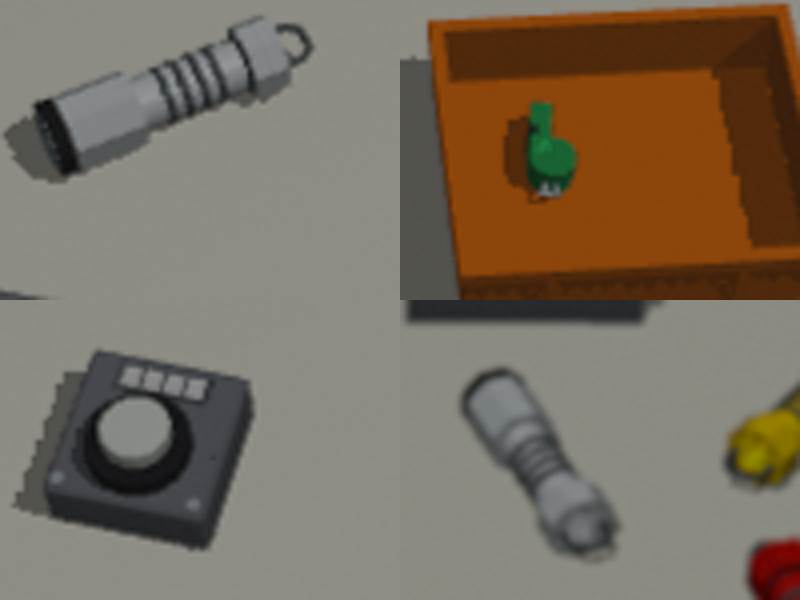

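The crop confirms it. Top-left is the silver torch with its loop at upper right and cap around scene px (269.5,239). Top-right is the green whistle in the orange tray. The button top is at scene px (213.6,316.5). In the side view (bottom-right) the cap is at about (353.7,242).

```bash
cat >> h.py <<'E'
from scipy.spatial.transform import Rotation as Ro
def tri(a,b):
    A=np.zeros((3,3));v=np.zeros(3)
    e=[]
    for c,uv in(("scene",a),("side",b)):
        p=viewer.camera_params(c);o,d=ray(p,uv,np.array(p["pose"]));d/=np.linalg.norm(d);M=np.eye(3)-np.outer(d,d);A+=M;v+=M@o
    return np.linalg.solve(A,v)
def ori(x,y):
    q0=Ro.from_quat([ 9.77314382e-01,2.11792763e-01,0,0]); a=np.arctan2(y,x)-np.arctan2(-568.91,258.74)
    return (Ro.from_rotvec([0,0,a])*q0).as_quat()
E
python3 - <<'E'
from h import *
cap=tri((269.5,239.3),(353.7,242)); print("cap",cap)
print([onplane("scene",(269.5,239.3),z).round(0) for z in(18,30)],onplane("side",(353.7,242),22).round(0))
# torch axis from lens end / cap, height 18
L=onplane("scene",(218.5,259),18);C=onplane("scene",(276.,235.5),18);print("ends@18",L,C,np.linalg.norm(L-C))
print("btn",onplane("scene",(213.6,316.5),54),onplane("side",(268,204),54))
b=onplane("scene",(213.6,316.5),54)
for x,y,z in((cap[0],cap[1],82),(474,238,70),(b[0],b[1],66),(b[0],b[1],220)):
    print(env.ik([x,y,z],ori(x,y)))
p=viewer.camera("side")
cv2.imwrite("pics/side_btn.png",cv2.resize(p[180:255,240:340],(800,600),interpolation=cv2.INTER_CUBIC))
E
```

```text
cap [457.52852813  25.83085765  19.93269736]
[array([459.,  27.,  18.]), array([467.,  28.,  30.])] [456.  26.  22.]
ends@18 [511.38958105 -66.7182264   18.        ] [448.45693067  38.96402055  18.        ] 123.00103985712097
btn [657.82894885 -50.06276209  54.        ] [651.03808745 -36.70526518  54.        ]
[ 3.04266264e-02  4.58459951e-01  2.08524638e+00 -4.44089210e-16
  5.97886324e-01 -2.59508701e-02]
[ 4.42896002e-01  5.51530997e-01  1.93208846e+00 -4.44089210e-16
  6.57973192e-01 -2.24179423e-02]
[-9.39952244e-02  6.92742695e-01  1.63312831e+00 -4.44089210e-16
  8.15721653e-01 -1.80186248e-02]
[-9.39952244e-02  4.96505216e-01  1.56422953e+00 -4.44089210e-16
  1.08085791e+00 -1.80186248e-02]
```

View pics/side_btn.png

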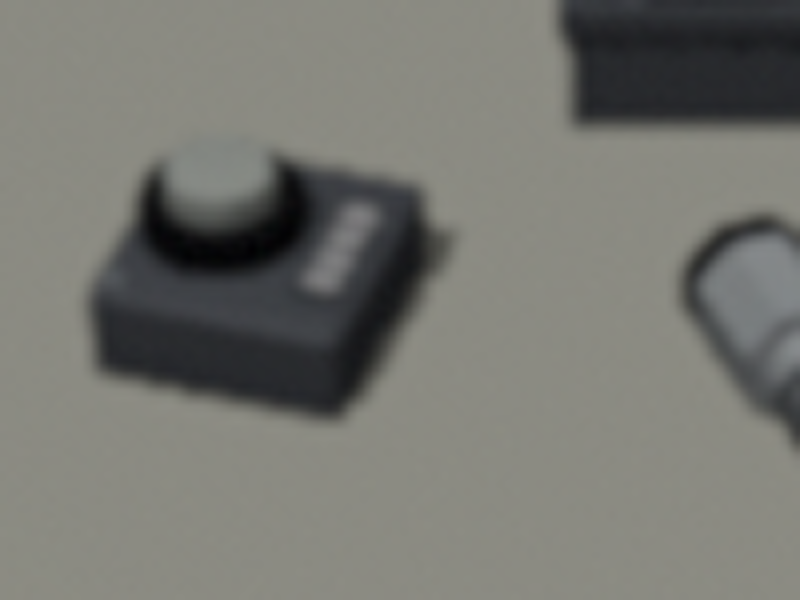

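Side view: the button top is at about (267.4,201.2), which agrees with the scene estimate, so the button is near (656,-47). The cap is at about (456,28) and the whistle at about (474,238). I'll do the pointing now.

```bash
python3 - <<'E'
from h import *
print("btn side",onplane("side",(267.4,201.2),54))
set_gripper(0)
def point(x,y,z):
    env.reach([x,y,200],ori(x,y)); env.move_l([x,y,z],rate=100); env.hold(2.2)
    s=env.read_state(); print(s["time_s"],s["tool_pos"],s["force"],s["width"])
point(456,28,82)
cv2.imwrite("pics/capside.png",viewer.camera("side")[170:320,240:440].repeat(4,0).repeat(4,1))
env.move_l([456,28,200],rate=150)
point(474,238,70)
cv2.imwrite("pics/whs.png",viewer.camera("side")[270:420,240:440].repeat(4,0).repeat(4,1))
env.move_l([474,238,200],rate=150)
E
```

```text
btn side [654.44197481 -46.38547179  54.        ]
7.275 [455.99178047  27.9959665   82.00076501] [ 0.68808013  0.34018208 -0.85770018] 0.7064458622172705
12.7583 [473.98201816 237.99363719  70.00185677] [ 0.30811401  0.07550197 -0.28760239] 0.42335134978683137
```

View pics/capside.png

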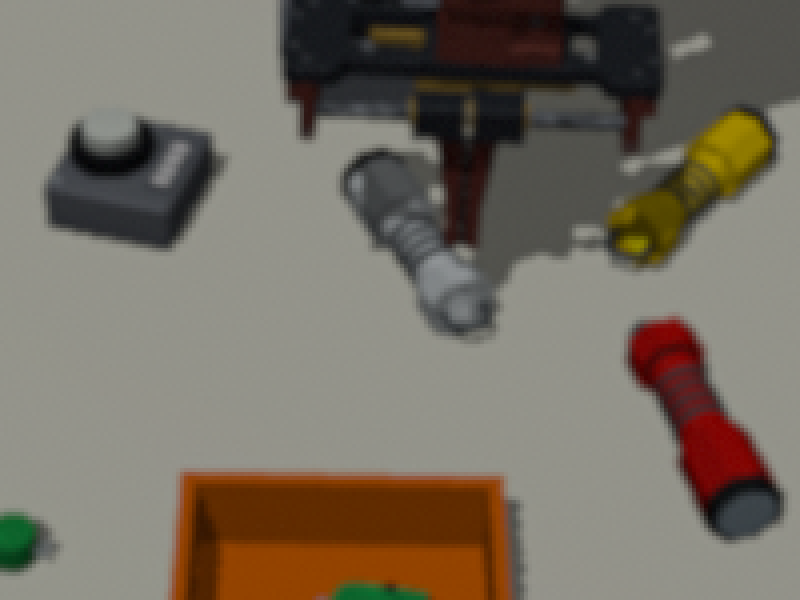

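View pics/whs.png

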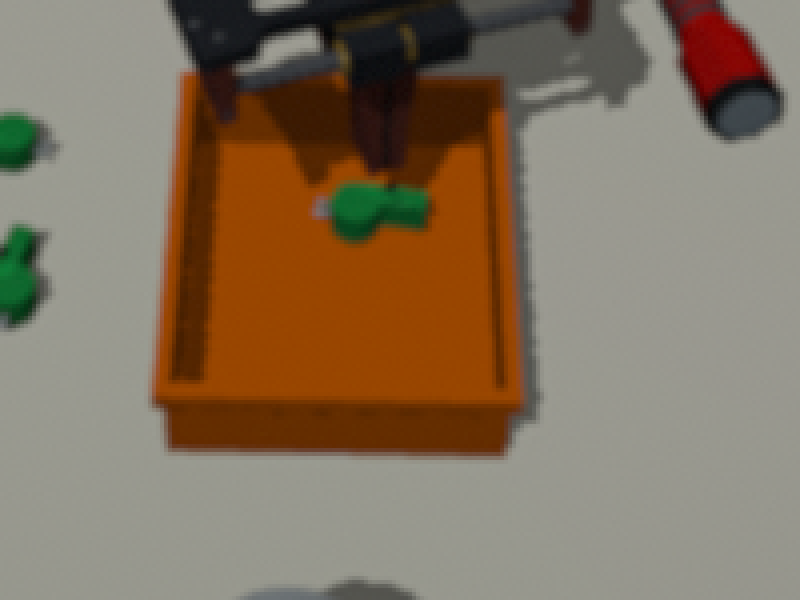

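Side crops: the closed fingertips sit at side px (355.5,231), directly above the cap at (354,241), and at (336,312), directly above the whistle at (335,322). Both offsets match about 3 cm of pure height. Now the press.

```bash
python3 - <<'E'
from h import *
print("cap tip proj",proj("side",(456,28,63)),"wh tip",proj("side",(474,238,51)))
x,y=656,-48
env.reach([x,y,160],ori(x,y)); env.move_l([x,y,80],rate=80); env.hold(.3)
f0=env.read_state()["force"]
hit=env.move_l([x,y,65.5],rate=15,f_stop=15)
s=env.read_state();print(hit,s["tool_pos"],s["force"]-f0); env.hold(.4)
s=env.read_state();print(s["tool_pos"],s["force"]-f0)
im=viewer.camera("side")[150:270,190:350]
env.move_l([x,y,160],rate=80); env.hold(.5)
im2=viewer.camera("side")[150:270,190:350]
cv2.imwrite("pics/press.png",cv2.resize(np.hstack([im,im2]),(800,300)))
print(env.read_state()["time_s"])
E
```

```text
cap tip proj (np.float64(354.5023035723023), np.float64(227.86564301067065)) wh tip (np.float64(333.6041088293882), np.float64(307.68176647037444))
True [656.02285266 -47.98801738  67.06797756] [-1.77577286  1.08448914  5.88187443]
[656.0085181  -47.99475197  67.0751095 ] [-1.86945559  1.16332273  6.78660533]
19.75
```

View pics/press.png

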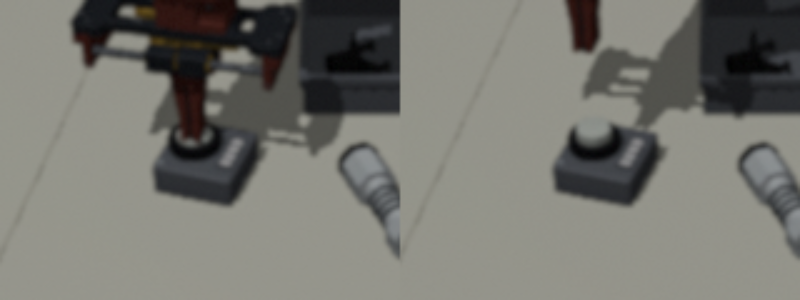

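The left half shows the fingers holding the button flush in its housing at (190,140). The right half shows it back up at (595,130) with the fingers clear. The tips stopped at z = 48.1 mm, which is about 5.9 mm of travel at 6.8 N, so the button was fully down.

```bash
python3 -c "
from h import *
print(workorder.sign_off())"
```

```text
the job is handed in; nothing more can be done
None
```

The job is handed in, with no verdict returned: I pointed above the torch cap and then the whistle for 2.2 s each, pressed the counter button about 5.9 mm and drew clear at 19.8 s; the camera shows it back up, and I saw no sign of contact with the kit.

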